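Hold a vial tray in the corner of the rack reader

ROBOT

A 6-joint arm with a two-finger parallel gripper is mounted at the origin on a cart in front of the work surface, level with it; the furniture and walls round the work are solid. World frame = base frame: x ahead of the robot, y to its left, z up, the work surface at z = 0. Lengths are in m, angles in degrees, forces in N, time in s.
With the tool pointing down it reaches from about 0.3 to 0.75 m from the base axis. Payload 8.5 kg.
Tool frame: the origin (TCP) lies between the finger pads; the fingertips stand ahead of it and the grasp point (between the pads) lies 8 mm behind it (env.tcp_to_tips is the z of the fingertips in the tool frame, in m); z points along the fingers, x is the direction in which the jaws open and shut, and the axes are right-handed (so a half turn about z gives the same grasp; the last joint's range is limited). The gripper opens to 85 mm and grips with 20 to 120 N. Pads are 22 mm wide; open, the fingers measure 114 mm over their backs; the gripper's body (76 mm by 85 mm) begins 54 mm behind the grasp point. The pads swing forward as they close: fully open they stand 13 mm farther back than shut.
Start: joints at [64.097, 21.807, 74.336, -0, 83.858, -12.336], TCP at [0.129, 0.535, 0.242] pointing down, gripper open.
Joint ranges: [-178.18, 178.18], [-50.72, 133.34], [12.68, 142.11], [-81.47, 261.47], [9.98, 163.14], [-165.26, 165.26]. Speed limits (degrees/s): [136.94, 136.94, 180, 180, 180, 180].

INTERFACE

Orientations are given as a 3x3 rotation matrix whose columns are the frame's x, y, z axes.
In Python, from rig import observe, viewer, env gives the robot as it stands.
- The arm moves only by the tool jog_arm, never from a script. Its arguments are lists of equal length, an entry for each row: "dr": the turn, a rotation vector about the tool's x, y, z in rad, a list of three; "slide": the shift along the tool's x, y, z in m, a list of three; "gripper": the opening, from -1 (shut) to 1 (fully open), so that 0 is half open. In form: {"dr": [[rx, ry, rz], ...], "slide": [[dx, dy, dz], ...], "gripper": [gripper, ...]}. A call has exactly 10 rows; each row shifts and turns the commanded pose from where the row before left it, along the tool's axes as they then stand; what a row does not reach is not made up. A row lasts 1/10 s, in which the tool goes at most 50 mm and 8.59 degrees, less where a joint would pass 70% of its speed; a pose out of reach is approached as far as the arm can. A call is refused whole if a number of a shift passes 0.05 or a number of a turn 0.15, either way. A call with a gripper value outside its range is refused whole. The fingers move at their own pace and stop on an object; "force" is the grip in N (left out, the last holds). Time passes only in rows, so rows that do not move let the fingers close, or fill a call up. It gives the time, the measured TCP pose, the force and the opening at its end, in the units of the state.
- observe(): the state, without advancing time (a new reading comes with each control period).
- viewer.get_image(name): name is "scene" or "top"; returns a dict with "pixels" (420x560x3 uint8, blue, green, red), "camera_matrix" (3x3 intrinsics, pixels), "R" (3x3) and "t" (3): a world point X has camera coordinates R X + t. Camera axes: x right, y down, z forward; pixel columns grow to the right and rows downward; lengths in m; the calibration is good to about 2 mm. A picture is of the moment at which its call begins. There is no depth.
- env.close_job(): hands the job in, once; it reports no verdict.
The state is a dict: "time_s": time; "q": joint angles; "qvel": joint speeds; "joint_efforts": joint torques, N m; "position": TCP position; "tool_rot": TCP orientation; "ft_force": force on the tool from outside, world axes, zero at the start; "wrist_torque": the same for the moment, N m; "grip_width": finger opening in m.
Only numpy, scipy, OpenCV 4.12 (cv2) and the standard library are available. Lean on these libraries where they do the work, as an engineer would, in place of code of your own. Each camera call takes 0.05 s, during which the arm holds its last target.

TASK

Have the full vial tray read, not the empty one: carry it to the rack reader and slide it, vial end first and low over the bed, in under the light hood. Press it into the corner so that it lies flat on the bed and flush against the rear stop and the left-hand side stop at once, with the sprung button in each stop pushed fully in. Do not let go, since the springs would push it off again: finish while still gripping the tray and pressing it lightly and steadily against both stops, and leave the empty tray, the sample bottle and the brown vial where they are.

Things in the scene. Friction and masses are not known exactly. Their poses are not given: they have to be found in the camera images.
- vial_tray: loose grey tray 110 (x) x 62 (y) x 20 mm tall with 12 fixed brown 2 mL vials, white caps (3 x 4, in its +x part, up to 40 mm above its underside). On its -x part an upright handle, 34 (x) x 14 mm (y), from 20 to 54 mm above the underside. About 0.2 kg. Origin: centre of the underside; +x to the vial end, +y left seen from the handle, z up
- vial_tray_handle (a point): point in the middle of the handle's thickness, 43 mm above the tray's underside, 35 mm towards -x from the tray's centre: where to grip, fingers closing along the tray's y. Axes as the tray's
- tray_corner (a point): the lower corner of the tray at the far left seen from the handle (+55, +31, 0 mm from the tray's origin); it belongs at nest_corner. Axes as the tray's
- reader: white box fixed to the worktop (place, yaw vary), 195 (x) x 124 mm (y); smooth flat bed with dark window (friction about 0.2) 28 mm above the worktop. Origin: centre of underside; x from open front to rear, y left. Light hood over the rear, open only to the front: passage y = -43 to +43, x = 26 to 84 mm, 52 mm high over the bed; roof ends 66 mm above the bed
- nest_corner (a point): the corner where the rear stop's face (plane x = 84 mm of the reader), the side stop's face (plane y = +43 mm) and the bed meet, 28 mm above the worktop. Axes as the reader's: the tray is pressed along +x and +y; a steady 8 to 20 N along each seats it
- hood_front (a point): point of the bed surface below the middle of the hood's front edge, 58 mm in front of the rear stop's face. Axes as the reader's
- rear_stop: rigid smooth aluminium bar at the rear end of the bed, below the hood, 14 mm tall, its face towards the front (reader x = 84 mm). Its origin coincides with the reader's. The hood's walls stand 5 mm behind both stops' faces
- side_stop: rigid smooth aluminium bar along the left edge of the bed, 14 mm tall, 114 mm long (reader x = -30 to 84 mm), its face towards -y (reader y = 43 mm). Its origin coincides with the reader's
- rear_button (a joint): sprung steel button, 9 mm across, in the rear stop, 9 mm above the bed: 0 = out (stands 4 mm proud of the stop's face), 0.004 m = pushed fully in, flush with the face; spring 1.5 N out, 3.5 N in
- side_button (a joint): the like button in the side stop, at reader x = -4 mm (abreast of the handle of a seated tray): 0 = out (4 mm proud), 0.004 m = fully in; spring 1.5 N out, 3.5 N in
- empty_tray: the same grey tray with handle, but with empty black vial holes and no vials; stays where it is. Origin and axes as the vial tray's
- sample_bottle: loose white sample bottle, 38 mm across, 75 mm tall; bystander. Origin: centre of the underside
- brown_vial: loose brown vial with black cap, 22 mm across, 44 mm tall; bystander. Origin: centre of the underside

How it is judged (in metres and radians):
On the way:
1. the vial end of the tray has come in under the hood, low over the bed, and is still off the rear stop (x of tray_corner in the frame of nest_corner between -0.05 and -0.005 m and y of tray_corner in the frame of nest_corner between -0.035 and 0.003 m and z of tray_corner in the frame of nest_corner between -0.004 and 0.014 m).
At the end, for the whole second after the job is handed in: Vial tray flat on the bed (tilt < 0.04 rad), in line with the reader (0.03 rad), its corner within 4 mm of nest_corner, pressing rear stop and side stop with 0.7 to 30 N each, both buttons in by more than 3.2 of 4 mm, at rest, fingers gripping it with more than 2 N (value of joint each of rear_button, side_button above 0.0032 m and contact force between vial_tray and rear_stop between 0.7 and 30 N and contact force between vial_tray and side_stop between 0.7 and 30 N and distance between tray_corner and nest_corner below 0.004 m and angle between the x axis of vial_tray and the x axis of reader, either way round below 0.03 rad and angle between vial_tray's own z axis and vertical below 0.04 rad and contact force between the fingers and vial_tray above 2 N and linear speed of vial_tray below 0.01 m/s); the arm keeps its last pose, push and grip.
It fails at once if the empty tray was moved by more than 15 mm (distance of empty_tray from where it was at the start of the episode above 0.015 m).
It fails at once if the sample bottle was moved by more than 15 mm (distance of sample_bottle from where it was at the start of the episode above 0.015 m).
It fails at once if the brown vial was moved by more than 15 mm (distance of brown_vial from where it was at the start of the episode above 0.015 m).
It also fails if it takes over 54 s, if anything falls off the work surface, if the arm or the gripper's body presses on something with over 40 N, if the wrist force passes 120 N, or if a joint passes its speed limit or range.

## Working session

There is one attempt and no reset: what is moved stays moved. The work goes in short steps, Python scripts to look and compute and a tool call to move; the robot and the scene stay as the last step left them, time stands still between calls to the robot, and variables do not carry over. Pictures are saved under pics/ and viewed, and the job is handed in when it is done.

Besides the shell and the picture viewer there is one more tool, called after "Call:" by a JSON object that holds its "name" and its "arguments", one argument or row to a line. jog_arm: Moves the arm, as the interface text tells. Its arguments: {"type":"object","properties":{"dr":{"type":"array","items":{"type":"array","items":{"type":"number"}}},"slide":{"type":"array","items":{"type":"array","items":{"type":"number"}}},"gripper":{"type":"array","items":{"type":"number"}},"force":{"type":"number"}},"required":["dr","slide","gripper"]}

```bash
mkdir -p pics; ls
python3 - <<'E'
from rig import observe, viewer, env
import cv2
s=observe(); print(s); print(env.tcp_to_tips)
for n in ["scene","top"]:
    d=viewer.get_image(n); cv2.imwrite(f"pics/{n}0.png",d["pixels"]); print(n,d["camera_matrix"],d["R"],d["t"])
E
```

```text
pics
{'time_s': 0.0, 'q': array([ 6.40975384e+01,  2.18429143e+01,  7.43848939e+01, -7.61702465e-04,
        8.38578358e+01, -1.23354284e+01]), 'qvel': array([-0.07168888, -0.09115293,  0.00614489, -0.01300025,  0.07712336,
       -0.06199159]), 'joint_efforts': array([-2.12554609e-03, -4.48462808e+01, -2.31286311e+01, -2.72622983e-04,
        4.63146600e-03,  3.68149031e-06]), 'position': array([0.12890035, 0.53440025, 0.24169291]), 'tool_rot': array([[ 2.34580967e-01,  9.72096373e-01, -6.41085251e-04],
       [ 9.72095484e-01, -2.34581642e-01, -1.35037658e-03],
       [-1.46308301e-03, -3.06423434e-04, -9.99998883e-01]]), 'ft_force': array([ 0.06836913, -0.02460066, -0.26175423]), 'wrist_torque': array([0.01846188, 0.07577185, 0.00400337]), 'grip_width': 0.085474122659804}
0.011
scene [[406.44667294   0.         284.25157289]
 [  0.         406.44667294 210.73093245]
 [  0.           0.           1.        ]] [[-0.64750658 -0.76203126  0.00660207]
 [-0.59795113  0.50267689 -0.62431594]
 [ 0.47242955 -0.40819639 -0.78114405]] [0.38664675 0.3718318  0.68127503]
top [[447.17371795   0.         277.3545354 ]
 [  0.         447.17371795 203.28705405]
 [  0.           0.           1.        ]] [[ 0.00653918 -0.99997308  0.00332716]
 [-0.98637976 -0.00699708 -0.16433505]
 [ 0.1643539  -0.00220722 -0.98639897]] [0.01931937 0.55671634 0.99001811]
```

View pics/scene0.png

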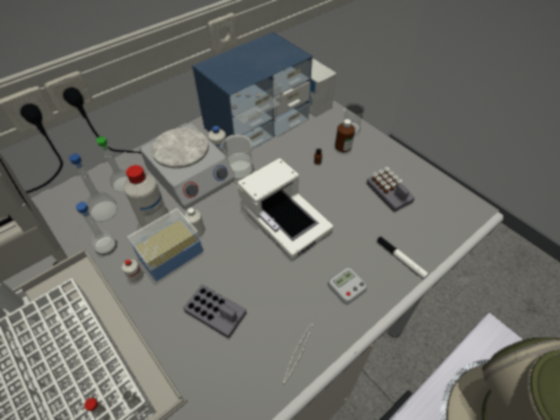

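View pics/top0.png

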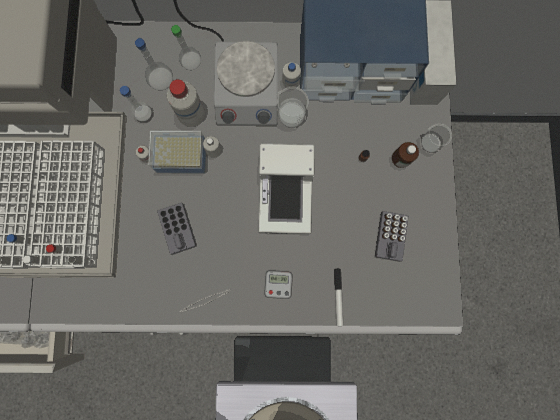

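Run:
```python
import cv2
a=cv2.imread("pics/top0.png"); 
cv2.imwrite("pics/c1.png",cv2.resize(a[195:275,360:440],None,fx=7,fy=7,interpolation=cv2.INTER_CUBIC))
cv2.imwrite("pics/c2.png",cv2.resize(a[135:240,240:380],None,fx=5.5,fy=5.5,interpolation=cv2.INTER_CUBIC))
a=cv2.imread("pics/scene0.png"); 
cv2.imwrite("pics/c3.png",cv2.resize(a[140:260,230:420],None,fx=4.2,fy=4.2,interpolation=cv2.INTER_CUBIC))
```

```text
(no output)
```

View pics/c1.png

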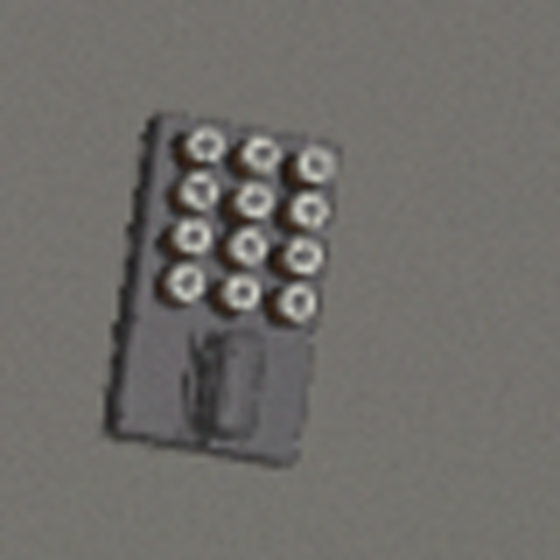

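View pics/c2.png

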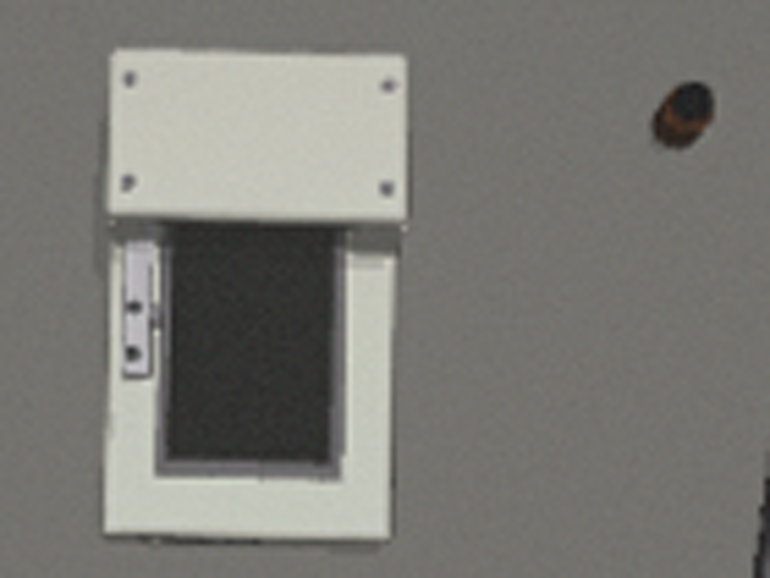

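View pics/c3.png

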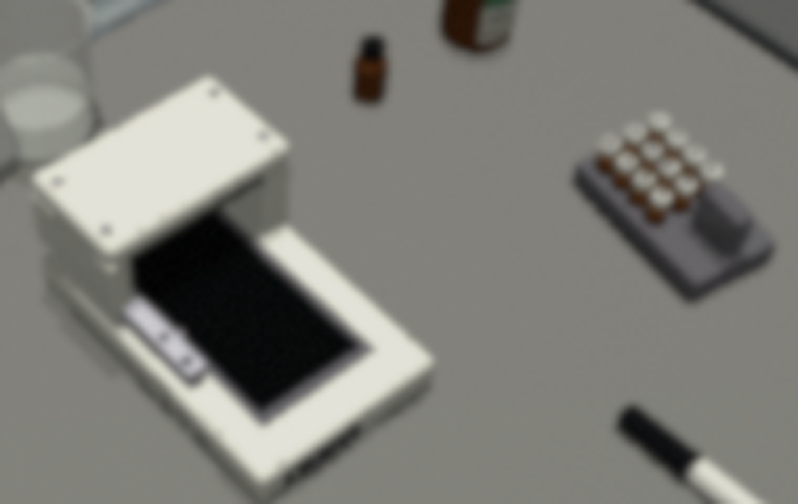

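```bash
cat > h.py <<'E'
import numpy as np, cv2
from rig import observe, viewer, env
def ray(d,uv,z):
    K,R,t=d["camera_matrix"],d["R"],d["t"]
    uv=np.atleast_2d(uv).astype(float)
    v=(R.T@np.linalg.inv(K)@np.c_[uv,np.ones(len(uv))].T).T
    c=-R.T@t
    return c+v*((z-c[2])/v[:,2])[:,None]
def proj(d,X):
    p=(d["R"]@np.atleast_2d(X).T).T+d["t"]; p=p@d["camera_matrix"].T
    return p[:,:2]/p[:,2:]
def crop(n,name,box,f):
    d=viewer.get_image(n);x0,y0,x1,y1=box
    cv2.imwrite(f"pics/{name}.png",cv2.resize(d["pixels"][y0:y1,x0:x1],None,fx=f,fy=f,interpolation=cv2.INTER_CUBIC));return d
E
python3 - <<'E'
from h import *
d=viewer.get_image("top"); im=d["pixels"].astype(int)
s=viewer.get_image("scene"); sm=s["pixels"]
b,g,r=im[...,0],im[...,1],im[...,2]
# white caps
def comp(mask,box,amin):
    x0,y0,x1,y1=box; m=np.zeros_like(mask,np.uint8); m[y0:y1,x0:x1]=mask[y0:y1,x0:x1]
    n,l,st,c=cv2.connectedComponentsWithStats(m,connectivity=4)
    return [(st[i,4],st[i,:4],c[i],(l==i)) for i in range(1,n) if st[i,4]>=amin]
print(im[245,250],im[240,385],im[230,374],im[150,285],im[225,285])
w=((r+g+b)>480).astype(np.uint8)
pts=[]
for a,bb,c,l in comp(w,(378,208,412,248),4): 
    print(a,c,ray(d,c,0.040)[0].round(4))
# tray plate: bluish relative to table (b-r)
diff=((b-r)>4)
cv2.imwrite("pics/diff.png",cv2.resize(np.clip(128+(b-r)*6,0,255).astype(np.uint8)[200:270,365:425],None,fx=8,fy=8,interpolation=0))
W=(np.minimum(np.minimum(r,g),b)>150).astype(np.uint8)
for a,bb,c,l in comp(W,(245,135,325,240),50):
    cnt=cv2.findContours(l.astype(np.uint8),cv2.RETR_EXTERNAL,cv2.CHAIN_APPROX_NONE)[0][0]
    rc=cv2.minAreaRect(cnt); print(a,bb,c,rc)
E
```

```text
[108 113 114] [104 101 104] [110 112 114] [182 194 194] [188 200 196]
6 [396.83333333 224.33333333] [ 0.5102 -0.2537  0.04  ]
4 [386.75 227.25] [ 0.5032 -0.2302  0.04  ]
6 [403.83333333 232.33333333] [ 0.4917 -0.2692  0.04  ]
6 [387.33333333 235.83333333] [ 0.4833 -0.2308  0.04  ]
4 [393.75 235.25] [ 0.4848 -0.2457  0.04  ]
4 [401.75 236.25] [ 0.4826 -0.2641  0.04  ]
1585 [260 144  54  31] [286.5148265  158.98548896] ((286.5, 159.0), (30.0, 53.0), 90.0)
1176 [259 179  53  54] [285.30697279 212.96258503] ((285.009765625, 205.68780517578125), (51.5373420715332, 52.22450637817383), 1.7899105548858643)
```

View pics/diff.png

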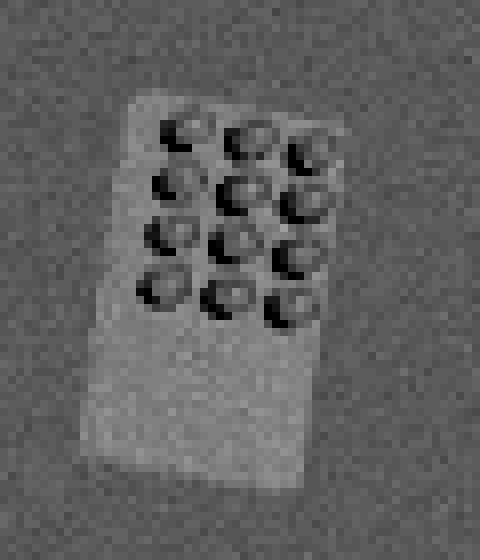

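```bash
cat >> h.py <<'E'
def edge(img,p0,p1,half=5,lo=0.15,hi=0.85,n=25):
    """subpixel strongest gradient along the normal of segment p0-p1; returns points"""
    p0,p1=np.array(p0,float),np.array(p1,float); t=(p1-p0)/np.linalg.norm(p1-p0); nn=np.array([-t[1],t[0]])
    s=np.arange(-half,half+.01,.25); out=[]
    img=cv2.GaussianBlur(img.astype(np.float32),(0,0),0.8)
    for a in np.linspace(lo,hi,n):
        q=p0+a*(p1-p0); P=q+s[:,None]*nn
        v=cv2.remap(img,P[:,0].astype(np.float32)[None],P[:,1].astype(np.float32)[None],cv2.INTER_LINEAR)[0]
        g=np.gradient(cv2.GaussianBlur(v[None],(0,0),2)[0]); k=np.abs(g).argmax(); w=np.abs(g)[max(0,k-4):k+5]; out.append(q+nn*(s[max(0,k-4):k+5]*w).sum()/w.sum())
    out=np.array(out)
    vx,vy,x,y=cv2.fitLine(out.astype(np.float32),cv2.DIST_HUBER,0,.01,.01).ravel()
    r=np.abs((out-[x,y])@[-vy,vx]); ok=r<max(1.0,2*np.median(r))
    vx,vy,x,y=cv2.fitLine(out[ok].astype(np.float32),cv2.DIST_L2,0,.01,.01).ravel()
    r=(out[ok]-[x,y])@[-vy,vx]
    return (np.array([x,y]),np.array([vx,vy]),r.std(),ok.sum())
def wline(d,e,z):
    P=ray(d,np.array([e[0]-10*e[1],e[0]+10*e[1]]),z)[:,:2]; u=(P[1]-P[0])/np.linalg.norm(P[1]-P[0]); return P.mean(0),u
def inter(a,b):
    k=np.linalg.solve(np.c_[a[1],-b[1]],b[0]-a[0]); return a[0]+k[0]*a[1]
def ang(u): 
    return np.degrees(np.arctan(u[1]/u[0]))
E
python3 - <<'E'
from h import *
# average several frames for noise
fr=[viewer.get_image("top") for _ in range(4)]
d=fr[0]; im=np.mean([f["pixels"].astype(float) for f in fr],0)
print("cam",-d["R"].T@d["t"])
br=im[...,0]-im[...,2]
br=im[...,0]-im[...,2]; L=im.sum(2)/3
T=(365,200)
f=lambda x,y:(365+(x)/8-.5,200+y/8-.5)
TL,TR,BR,BL=f(128,92),f(345,125),f(303,490),f(82,460)
E={}
for n,a,b,z in [("top",TL,TR,.02),("right",TR,BR,.02),("bot",BR,BL,0),("left",BL,TL,0)]:
    e=edge(br,a,b,4); E[n]=wline(d,e,z); print(n,e[0].round(2),e[2].round(3),e[3],"ang",ang(E[n][1]).round(2))
for a,b in [("top","left"),("top","right"),("bot","right"),("bot","left")]: print(a,b,inter(E[a],E[b]).round(4))
g=lambda x,y:(240+x/5.5-.4,135+y/5.5-.4)
print("reader")
R={}
for n,a,b,z in [("rooftop",g(115,50),g(405,56),.094),("roofleft",g(107,215),g(115,50),.094),("roofright",g(405,56),g(405,220),.094),("rooffront",g(107,215),g(405,220),.094),
  ("front",g(103,533),g(390,540),.028),("left",g(103,533),g(108,400),.028),("right",g(390,540),g(397,240),.028)]:
    e=edge(L,a,b,3); R[n]=wline(d,e,z); print(n,e[0].round(2),e[2].round(3),e[3],"ang",ang(R[n][1]).round(2),R[n][0].round(4))
for a,b in [("rooftop","roofleft"),("rooftop","roofright"),("rooffront","roofleft"),("rooffront","roofright"),("front","left"),("front","right")]: print(a,b,inter(R[a],R[b]).round(4))
E
```

```text
cam [0.38629405 0.02539942 1.06797657]
top [395.42 213.77] 1.42 21 ang 69.77
right [403.5  237.64] 0.601 22 ang -3.08
bot [388.53 259.09] 0.109 25 ang 79.59
left [377.19 234.69] 0.147 22 ang -10.03
top left [ 0.5487 -0.227 ]
top right [ 0.5305 -0.2763]
bot right [ 0.4265 -0.2707]
bot left [ 0.4381 -0.2075]
reader
rooftop [286.88 144.13] 0.072 25 ang 88.59 [0.6842 0.0026]
roofleft [259.49 158.68] 0.146 25 ang -0.31 [0.6499 0.064 ]
roofright [313.29 159.69] 0.096 25 ang -0.76 [ 0.6485 -0.0568]
rooffront [286.14 174.29] 0.162 25 ang 89.04 [0.6143 0.004 ]
front [284.43 231.83] 0.071 25 ang 88.73 [0.4922 0.0061]
left [258.76 219.42] 0.148 25 ang -0.8 [0.521  0.0664]
right [310.48 205.49] 0.099 25 ang -1.59 [ 0.5549 -0.055 ]
rooftop roofleft [0.6857 0.0638]
rooftop roofright [ 0.6827 -0.0573]
rooffront roofleft [0.6154 0.0642]
rooffront roofright [ 0.6133 -0.0564]
front left [0.4935 0.0668]
front right [ 0.4909 -0.0532]
```

```bash
cat >> h.py <<'E'
def fr(c,yaw):
    a=np.radians(yaw); return lambda p: np.array([c[0]+p[0]*np.cos(a)-p[1]*np.sin(a),c[1]+p[0]*np.sin(a)+p[1]*np.cos(a),p[2]])
E
python3 - <<'E'
from h import *
tr=fr((.4867,-.2478),-10.2); rd=fr((.5885,.0047),-1.2)
pt=[tr(p) for p in [(-.055,.031,0),(-.055,-.031,0),(.055,.031,0),(.055,.031,.02),(.055,-.031,.02),(-.055,-.031,.02),(-.052,.007,.054),(-.018,.007,.054),(-.052,-.007,.054),(-.018,-.007,.054)]]
pr=[rd(p) for p in [(-.0975,.062,.028),(-.0975,-.062,.028),(-.0975,-.062,0),(-.0975,.062,0),(.026,.062,.094),(.026,-.062,.094),(.0975,-.062,.094),(.0975,.062,.094),(-.03,.043,.042),(-.03,.043,.028),(.026,.043,.042)]]
for n,bt,br_ in [("top",(360,195,440,275),(240,135,330,240)),("scene",(360,155,420,215),(230,155,335,260))]:
    d=viewer.get_image(n)
    for nm,P,b in [("t",pt,bt),("r",pr,br_)]:
        f=560//(b[3]-b[1]); c=cv2.resize(d["pixels"][b[1]:b[3],b[0]:b[2]],None,fx=f,fy=f,interpolation=cv2.INTER_CUBIC)
        for q in proj(d,np.array(P)):
            cv2.circle(c,tuple(int(v) for v in ((q-[b[0],b[1]]+.5)*f)),4,(0,0,255),1)
        cv2.imwrite(f"pics/v_{n}_{nm}.png",c)
a=[cv2.imread(f"pics/v_{n}_{m}.png") for n in("top","scene") for m in "tr"]
for i,x in enumerate(a): print(x.shape)
c=lambda x,y: np.hstack([cv2.resize(x,(400,int(x.shape[0]*400/x.shape[1]))),])
for k,m in enumerate("tr"):
    x,y=[cv2.resize(a[k+2*j],(400,int(a[k+2*j].shape[0]*400/a[k+2*j].shape[1]))) for j in (0,1)]
    h=min(len(x),len(y)); cv2.imwrite(f"pics/v_{m}.png",np.hstack([x[:h],y[:h]]))
E
```

```text
(560, 560, 3)
(525, 450, 3)
(540, 540, 3)
(525, 525, 3)
```

View pics/v_t.png

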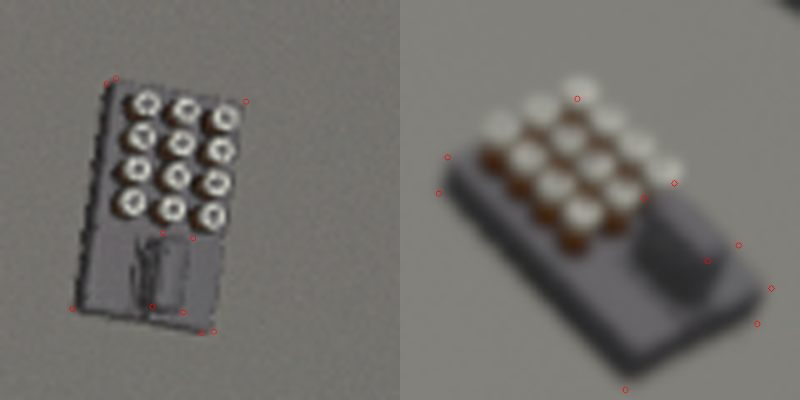

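View pics/v_r.png

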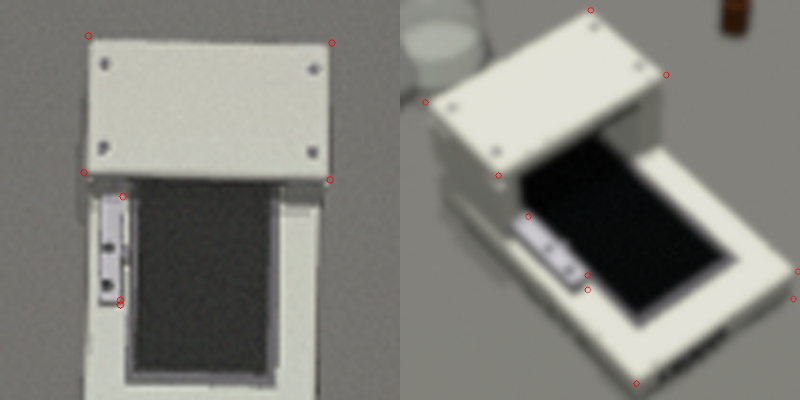

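Call:
{"name": "jog_arm", "arguments": {
  "dr": [
    [0,0,0],
    [0,0,0],
    [0,0,0],
    [0,0,0],
    [0,0,0],
    [0,0,0],
    [0,0,0],
    [0,0,0],
    [0,0,0],
    [0,0,0]
  ],
  "slide": [
    [-0.025,0.032,0],
    [-0.025,0.032,0],
    [-0.025,0.032,0],
    [-0.025,0.032,0],
    [-0.025,0.032,0],
    [-0.025,0.032,0],
    [-0.025,0.032,0],
    [-0.025,0.032,0],
    [-0.025,0.032,0],
    [-0.036,0.016,0]
  ],
  "gripper": [0,0,0,0,0,0,0,0,0,0]
}}

```text
time_s: 1.5
position: [0.3652, 0.2083, 0.2423]
tool_rot: [[0.235, 0.972, 0.001], [0.972, -0.235, 0.0], [0.0, 0.001, -1.0]]
ft_force: [0.9, -0.1, 0.7]
grip_width: 0.0427
```

Call:
{"name": "jog_arm", "arguments": {
  "dr": [
    [0,0,0],
    [0,0,0],
    [0,0,0],
    [0,0,0],
    [0,0,0],
    [0,0,0],
    [0,0,0],
    [0,0,0],
    [0,0,0],
    [0,0,0]
  ],
  "slide": [
    [-0.038,0.017,0],
    [-0.038,0.017,0],
    [-0.038,0.017,0],
    [-0.038,0.017,0],
    [-0.038,0.017,0],
    [-0.038,0.017,0],
    [-0.038,0.017,0],
    [-0.038,0.017,0],
    [-0.038,0.017,0],
    [-0.038,0.017,0]
  ],
  "gripper": [0,0,0,0,0,0,0,0,0,0]
}}

```text
time_s: 2.5
position: [0.4394, -0.2015, 0.2424]
tool_rot: [[0.235, 0.972, 0.0], [0.972, -0.235, -0.0], [-0.0, 0.0, -1.0]]
ft_force: [0.9, 0.4, -0.2]
grip_width: 0.0428
```

Call:
{"name": "jog_arm", "arguments": {
  "dr": [
    [0,0,0],
    [0,0,0],
    [0,0,-0.059],
    [0,0,0],
    [0,0,0],
    [0,0,0],
    [0,0,0],
    [0,0,0],
    [0,0,0],
    [0,0,0]
  ],
  "slide": [
    [-0.018,0.011,0],
    [-0.018,0.011,0],
    [0,0,0],
    [0,0,0.03],
    [0,0,0.03],
    [0,0,0.03],
    [0,0,0.03],
    [0,0,0.012],
    [0,0,0],
    [0,0,0]
  ],
  "gripper": [0,0,0,0,0,0,0,0,0,0]
}}

```text
time_s: 3.5
position: [0.4526, -0.2401, 0.1109]
tool_rot: [[0.177, 0.984, 0.001], [0.984, -0.177, -0.001], [-0.0, 0.001, -1.0]]
ft_force: [0.4, 0.4, 0.0]
grip_width: 0.0426
```

```bash
python3 - <<'E'
from h import *
d=crop("scene","g1",(330,110,450,230),4.5)
d=crop("top","g2",(340,180,460,290),4.5)
print(observe()["position"],proj(d,[.4523,-.2416,.054]))
E
python3 -c "
import cv2,numpy as np
a=cv2.imread('pics/g1.png');b=cv2.imread('pics/g2.png');h=min(len(a),len(b));cv2.imwrite('pics/g12.png',cv2.resize(np.hstack([a[:h],b[:h]]),(800,367)))"
```

```text
[ 0.45280183 -0.24017219  0.1113509 ] [[394.07420174 248.99054634]]
```

View pics/g12.png

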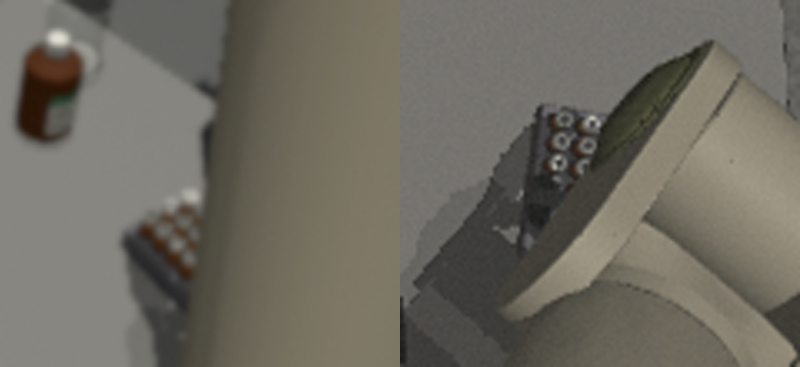

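The arm hides the handle in both views; the vial end is visible and unchanged. I'll descend to grasp height and watch the force.

Call:
{"name": "jog_arm", "arguments": {
  "dr": [
    [0,0,0],
    [0,0,0],
    [0,0,0],
    [0,0,0],
    [0,0,0],
    [0,0,0],
    [0,0,0],
    [0,0,0],
    [0,0,0],
    [0,0,0]
  ],
  "slide": [
    [-0.001,0,0.015],
    [0,0,0.015],
    [0,0,0.015],
    [0,0,0.01],
    [0,0,0.01],
    [0,0,0.01],
    [0,0,0],
    [0,0,0],
    [0,0,0],
    [0,0,0]
  ],
  "gripper": [0,0,0,0,0,0,0,0,0,0]
}}

```text
time_s: 4.6
position: [0.4524, -0.241, 0.0358]
tool_rot: [[0.177, 0.984, 0.001], [0.984, -0.177, -0.001], [-0.0, 0.001, -1.0]]
ft_force: [-0.3, 0.1, -0.1]
grip_width: 0.0425
```

Call:
{"name": "jog_arm", "arguments": {
  "dr": [
    [0,0,0],
    [0,0,0],
    [0,0,0],
    [0,0,0],
    [0,0,0],
    [0,0,0],
    [0,0,0],
    [0,0,0],
    [0,0,0],
    [0,0,0]
  ],
  "slide": [
    [0,0,0],
    [0,0,0],
    [0,0,0],
    [0,0,0],
    [0,0,0],
    [0,0,0],
    [0,0,0],
    [0,0,0],
    [0,0,0],
    [0,0,0]
  ],
  "gripper": [-1,-1,-1,-1,-1,-1,-1,-1,-1,-1],
  "force": 70
}}

```text
time_s: 5.6
position: [0.4523, -0.241, 0.0357]
tool_rot: [[0.177, 0.984, 0.0], [0.984, -0.177, -0.0], [-0.0, 0.001, -1.0]]
ft_force: [-1.1, -0.2, 5.9]
grip_width: 0.013
```

Call:
{"name": "jog_arm", "arguments": {
  "dr": [
    [0,0,0],
    [0,0,0],
    [0,0,0],
    [0,0,0],
    [0,0,0],
    [0,0,0],
    [0,0,0],
    [0,0,-0.052],
    [0,0,-0.053],
    [0,0,-0.052]
  ],
  "slide": [
    [0,0,-0.005],
    [0,0,-0.01],
    [0,0,-0.015],
    [0,0,-0.015],
    [0,0,-0.015],
    [0,0,-0.015],
    [0,0,-0.005],
    [0,0,0],
    [0,0,0],
    [0,0,0]
  ],
  "gripper": [-1,-1,-1,-1,-1,-1,-1,-1,-1,-1]
}}

```text
time_s: 6.6
position: [0.4519, -0.2406, 0.1151]
tool_rot: [[0.019, 1.0, -0.001], [1.0, -0.019, 0.001], [0.001, -0.001, -1.0]]
ft_force: [-0.1, 0.2, -2.1]
grip_width: 0.0129
```

Call:
{"name": "jog_arm", "arguments": {
  "dr": [
    [0,0,0],
    [0,0,0],
    [0,0,0],
    [0,0,0],
    [0,0,0],
    [0,0,0],
    [0,0,0],
    [0,0,0],
    [0,0,0],
    [0,0,0]
  ],
  "slide": [
    [0.015,0,0],
    [0.03,0,0],
    [0.03,0,0],
    [0.03,0,0],
    [0.03,0,0],
    [0.03,0,0],
    [0.03,0,0],
    [0.03,0,0],
    [0.02,0,0],
    [0,0,0]
  ],
  "gripper": [-1,-1,-1,-1,-1,-1,-1,-1,-1,-1]
}}

```text
time_s: 7.6
position: [0.4563, 0.0069, 0.1152]
tool_rot: [[0.019, 1.0, -0.001], [1.0, -0.019, 0.001], [0.001, -0.001, -1.0]]
ft_force: [0.7, -0.4, -2.2]
grip_width: 0.0126
```

Run:
```python
from h import *
d=viewer.get_image("scene");cv2.imwrite("pics/s3.png",d["pixels"])
d=viewer.get_image("top");cv2.imwrite("pics/t3.png",d["pixels"])
s=observe();print(s["position"],s["tool_rot"].round(4),s["ft_force"],s["grip_width"])
```

```text
[0.45692971 0.00462788 0.115267  ] [[ 2.030e-02  9.998e-01 -3.000e-04]
 [ 9.998e-01 -2.030e-02 -0.000e+00]
 [-1.000e-04 -3.000e-04 -1.000e+00]] [-0.42874763  0.03124659 -2.54512619] 0.01274930608657561
```

View pics/s3.png

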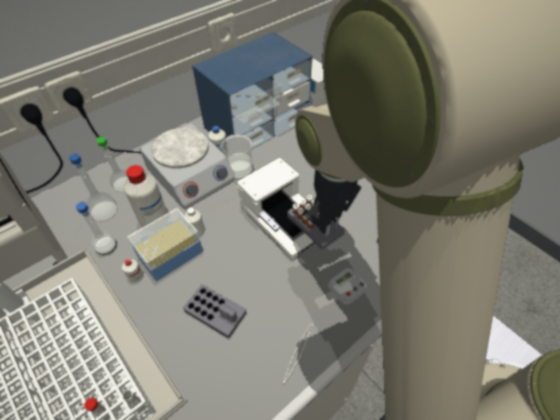

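View pics/t3.png

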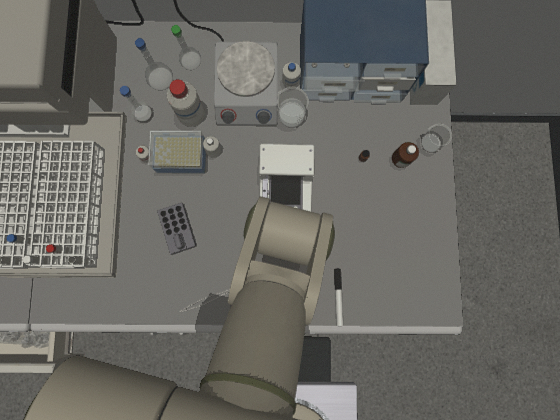

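The tray hangs level in the grip in front of the hood, and the bystanders are untouched. Next I move forward and lower it to just above the bed.

Call:
{"name": "jog_arm", "arguments": {
  "dr": [
    [0,0,0],
    [0,0,0],
    [0,0,0],
    [0,0,0],
    [0,0,0],
    [0,0,0],
    [0,0,0],
    [0,0,0],
    [0,0,0],
    [0,0,0]
  ],
  "slide": [
    [0.002,0.01,0],
    [0,0.015,0],
    [0,0.015,0],
    [0,0,0.01],
    [0,0,0.015],
    [0,0,0.012],
    [0,0,0.007],
    [0,0,0],
    [0,0,0],
    [0,0,0]
  ],
  "gripper": [-1,-1,-1,-1,-1,-1,-1,-1,-1,-1]
}}

```text
time_s: 8.7
position: [0.4976, 0.0052, 0.0718]
tool_rot: [[0.021, 1.0, 0.001], [1.0, -0.021, -0.0], [-0.0, 0.001, -1.0]]
ft_force: [0.6, -0.4, -2.5]
grip_width: 0.0129
```

Run:
```python
from h import *
d=crop("scene","s4",(220,140,380,270),5)
s=observe();print(s["position"],s["tool_rot"].round(4),s["ft_force"],s["grip_width"])
```

```text
[0.49757524 0.00519315 0.07182411] [[ 2.090e-02  9.998e-01  1.100e-03]
 [ 9.998e-01 -2.090e-02 -3.000e-04]
 [-3.000e-04  1.100e-03 -1.000e+00]] [-0.1404908  -0.09291903 -2.10403294] 0.013256208608382216
```

View pics/s4.png

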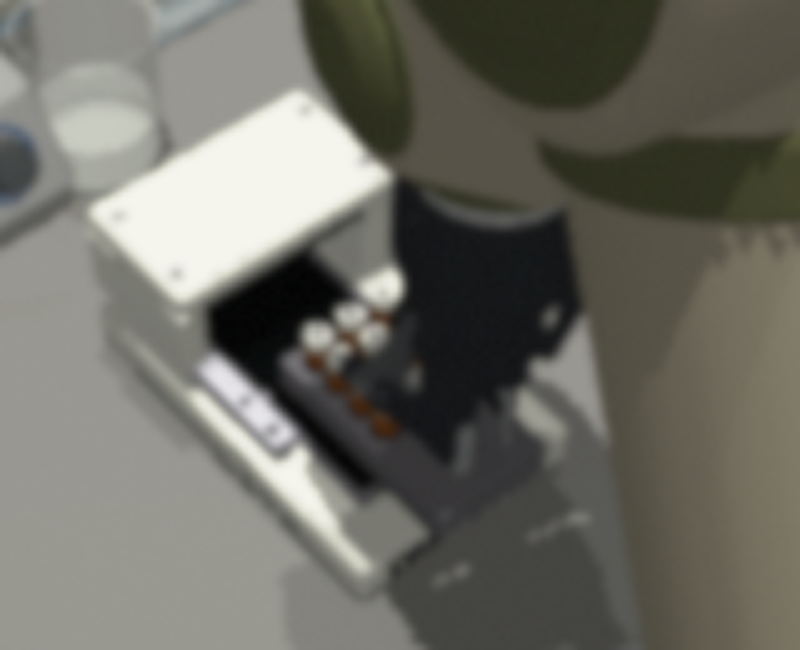

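Call:
{"name": "jog_arm", "arguments": {
  "dr": [
    [0,0,0],
    [0,0,0],
    [0,0,0],
    [0,0,0],
    [0,0,0],
    [0,0,0],
    [0,0,0],
    [0,0,0],
    [0,0,0],
    [0,0,0]
  ],
  "slide": [
    [0,0,0.003],
    [0,0,0.001],
    [0,0.006,0],
    [0,0.01,0],
    [0,0.01,0],
    [0,0.01,0],
    [0,0.01,0],
    [0,0.008,0],
    [0,0.006,0],
    [0,0,0]
  ],
  "gripper": [-1,-1,-1,-1,-1,-1,-1,-1,-1,-1]
}}

```text
time_s: 9.75
position: [0.558, 0.004, 0.0672]
tool_rot: [[0.021, 1.0, 0.0], [1.0, -0.021, -0.0], [-0.0, 0.0, -1.0]]
ft_force: [0.7, 0.9, -2.3]
grip_width: 0.0128
```

Run:
```python
from h import *
d=crop("scene","s5",(220,140,380,270),5)
s=observe();print(s["position"],s["tool_rot"].round(4),s["ft_force"],s["grip_width"])
```

```text
[0.55737778 0.00406654 0.06718194] [[ 2.070e-02  9.998e-01 -2.000e-04]
 [ 9.998e-01 -2.070e-02  0.000e+00]
 [ 0.000e+00 -2.000e-04 -1.000e+00]] [ 0.30581516 -0.17949747 -2.14373575] 0.012932721157635515
```

View pics/s5.png

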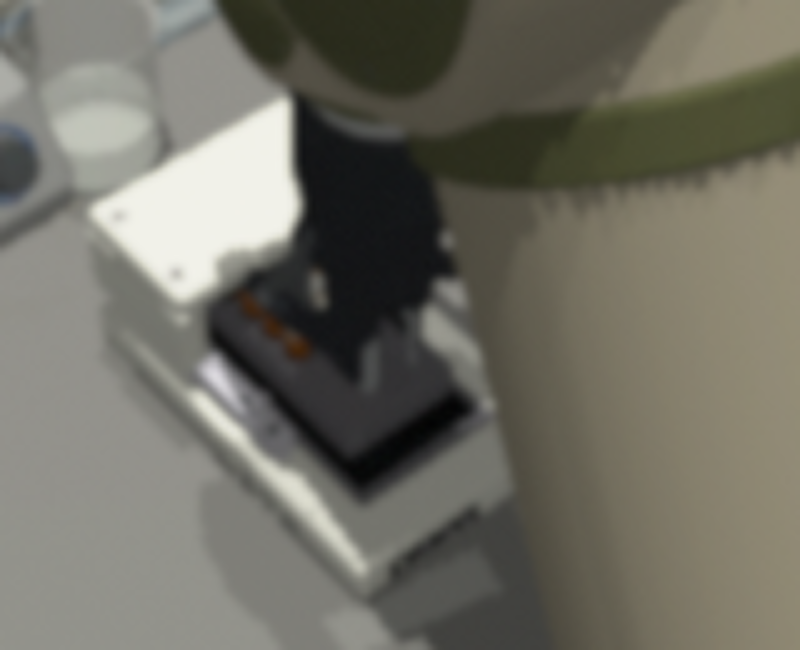

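Call:
{"name": "jog_arm", "arguments": {
  "dr": [
    [0,0,0],
    [0,0,0],
    [0,0,0],
    [0,0,0],
    [0,0,0],
    [0,0,0],
    [0,0,0],
    [0,0,0],
    [0,0,0],
    [0,0,0]
  ],
  "slide": [
    [0,0,0.001],
    [0,0,0.001],
    [0,0,0.0005],
    [0,0,0.0005],
    [0,0,0.0005],
    [0,0,0],
    [0,0,0],
    [0,0,0],
    [0,0,0],
    [0,0,0]
  ],
  "gripper": [-1,-1,-1,-1,-1,-1,-1,-1,-1,-1]
}}

```text
time_s: 10.8
position: [0.5573, 0.0041, 0.0638]
tool_rot: [[0.021, 1.0, -0.0], [1.0, -0.021, -0.0], [-0.0, -0.0, -1.0]]
ft_force: [0.3, 0.3, -1.6]
grip_width: 0.0131
```

Call:
{"name": "jog_arm", "arguments": {
  "dr": [
    [0,0,0],
    [0,0,0],
    [0,0,0],
    [0,0,0],
    [0,0,0],
    [0,0,0],
    [0,0,0],
    [0,0,0],
    [0,0,0],
    [0,0,0]
  ],
  "slide": [
    [0,0,0.0003],
    [0,0,0],
    [0,0,0.0003],
    [0,0,0],
    [0,0,0],
    [0,0,0],
    [0,0,0],
    [0,0,0],
    [0,0,0],
    [0,0,0]
  ],
  "gripper": [-1,-1,-1,-1,-1,-1,-1,-1,-1,-1]
}}

```text
time_s: 11.8
position: [0.5574, 0.004, 0.0637]
tool_rot: [[0.021, 1.0, 0.001], [1.0, -0.021, -0.0], [-0.0, 0.001, -1.0]]
ft_force: [-2.5, 0.1, 6.5]
grip_width: 0.0129
```

Run:
```python
from h import *
s=observe();print(s["position"],s["tool_rot"].round(4),s["ft_force"],s["wrist_torque"],s["grip_width"])
```

```text
[0.55740201 0.00401756 0.06370851] [[ 2.080e-02  9.998e-01  6.000e-04]
 [ 9.998e-01 -2.080e-02 -2.000e-04]
 [-2.000e-04  6.000e-04 -1.000e+00]] [-2.51535722  0.10861379  6.4685425 ] [ 0.05195017  0.39171078 -0.05480691] 0.01292434928081089
```

Call:
{"name": "jog_arm", "arguments": {
  "dr": [
    [0,0,0],
    [0,0,0],
    [0,0,0],
    [0,0,0],
    [0,0,0],
    [0,0,0],
    [0,0,0],
    [0,0,0],
    [0,0,0],
    [0,0,0]
  ],
  "slide": [
    [0,0,-0.0002],
    [0,0.003,0],
    [0,0.004,0],
    [0,0.004,0],
    [0,0.003,0],
    [0,0.002,0],
    [0,0.001,0],
    [0,0.001,0],
    [0,0,0],
    [0,0,0]
  ],
  "gripper": [-1,-1,-1,-1,-1,-1,-1,-1,-1,-1]
}}

```text
time_s: 12.8
position: [0.5758, 0.0036, 0.0637]
tool_rot: [[0.021, 1.0, 0.001], [1.0, -0.021, -0.0], [-0.0, 0.001, -1.0]]
ft_force: [-1.1, 0.0, 5.1]
grip_width: 0.0132
```

Call:
{"name": "jog_arm", "arguments": {
  "dr": [
    [0,0,0],
    [0,0,0],
    [0,0,0],
    [0,0,0],
    [0,0,0],
    [0,0,0],
    [0,0,0],
    [0,0,0],
    [0,0,0],
    [0,0,0]
  ],
  "slide": [
    [0,0.0005,0],
    [0,0.0005,0],
    [0,0.0005,0],
    [0,0.0005,0],
    [0,0.0005,0],
    [0,0.0005,0],
    [0,0.0005,0],
    [0,0,0],
    [0,0,0],
    [0,0,0]
  ],
  "gripper": [-1,-1,-1,-1,-1,-1,-1,-1,-1,-1]
}}

```text
time_s: 13.8
position: [0.5789, 0.0036, 0.0637]
tool_rot: [[0.021, 1.0, -0.0], [1.0, -0.021, -0.0], [-0.0, -0.0, -1.0]]
ft_force: [-3.7, -1.3, 6.7]
grip_width: 0.0132
```

Call:
{"name": "jog_arm", "arguments": {
  "dr": [
    [0,0,0],
    [0,0,0],
    [0,0,0],
    [0,0,0],
    [0,0,0],
    [0,0,0],
    [0,0,0],
    [0,0,0],
    [0,0,0],
    [0,0,0]
  ],
  "slide": [
    [0,0.0005,0],
    [0,0.0005,0],
    [0,0.0005,0],
    [0,0,0],
    [0,0,0],
    [0,0,0],
    [0,0,0],
    [0,0,0],
    [0,0,0],
    [0,0,0]
  ],
  "gripper": [-1,-1,-1,-1,-1,-1,-1,-1,-1,-1]
}}

```text
time_s: 14.8
position: [0.5801, 0.0035, 0.0637]
tool_rot: [[0.021, 1.0, -0.001], [1.0, -0.021, -0.0], [-0.0, -0.001, -1.0]]
ft_force: [-5.3, -0.7, 7.8]
grip_width: 0.0129
```

Call:
{"name": "jog_arm", "arguments": {
  "dr": [
    [0,0,0],
    [0,0,0],
    [0,0,0],
    [0,0,0],
    [0,0,0],
    [0,0,0],
    [0,0,0],
    [0,0,0],
    [0,0,0],
    [0,0,0]
  ],
  "slide": [
    [0,0.0005,0],
    [0,0.0005,0],
    [0,0,0],
    [0,0,0],
    [0,0,0],
    [0,0,0],
    [0,0,0],
    [0,0,0],
    [0,0,0],
    [0,0,0]
  ],
  "gripper": [-1,-1,-1,-1,-1,-1,-1,-1,-1,-1]
}}

```text
time_s: 15.8
position: [0.581, 0.0035, 0.0637]
tool_rot: [[0.021, 1.0, -0.001], [1.0, -0.021, -0.0], [-0.0, -0.001, -1.0]]
ft_force: [-5.3, -1.1, 6.8]
grip_width: 0.0128
```

Call:
{"name": "jog_arm", "arguments": {
  "dr": [
    [0,0,0],
    [0,0,0],
    [0,0,0],
    [0,0,0],
    [0,0,0],
    [0,0,0],
    [0,0,0],
    [0,0,0],
    [0,0,0],
    [0,0,0]
  ],
  "slide": [
    [0,0.0005,0],
    [0,0.0005,0],
    [0,0,0],
    [0,0,0],
    [0,0,0],
    [0,0,0],
    [0,0,0],
    [0,0,0],
    [0,0,0],
    [0,0,0]
  ],
  "gripper": [-1,-1,-1,-1,-1,-1,-1,-1,-1,-1]
}}

```text
time_s: 16.8
position: [0.5819, 0.0035, 0.0637]
tool_rot: [[0.021, 1.0, -0.001], [1.0, -0.021, -0.0], [-0.0, -0.001, -1.0]]
ft_force: [-6.0, -0.3, 8.3]
grip_width: 0.013
```

Call:
{"name": "jog_arm", "arguments": {
  "dr": [
    [0,0,0],
    [0,0,0],
    [0,0,0],
    [0,0,0],
    [0,0,0],
    [0,0,0],
    [0,0,0],
    [0,0,0],
    [0,0,0],
    [0,0,0]
  ],
  "slide": [
    [0,0.0005,0],
    [0,0.0005,0],
    [0,0,0],
    [0,0,0],
    [0,0,0],
    [0,0,0],
    [0,0,0],
    [0,0,0],
    [0,0,0],
    [0,0,0]
  ],
  "gripper": [-1,-1,-1,-1,-1,-1,-1,-1,-1,-1]
}}

```text
time_s: 17.8
position: [0.5827, 0.0035, 0.0637]
tool_rot: [[0.021, 1.0, -0.002], [1.0, -0.021, -0.0], [-0.0, -0.002, -1.0]]
ft_force: [-7.0, -0.6, 9.2]
grip_width: 0.013
```

Call:
{"name": "jog_arm", "arguments": {
  "dr": [
    [0,0,0],
    [0,0,0],
    [0,0,0],
    [0,0,0],
    [0,0,0],
    [0,0,0],
    [0,0,0],
    [0,0,0],
    [0,0,0],
    [0,0,0]
  ],
  "slide": [
    [0,0.0005,0],
    [0,0.0003,0],
    [0,0,0],
    [0,0,0],
    [0,0,0],
    [0,0,0],
    [0,0,0],
    [0,0,0],
    [0,0,0],
    [0,0,0]
  ],
  "gripper": [-1,-1,-1,-1,-1,-1,-1,-1,-1,-1]
}}

```text
time_s: 18.8
position: [0.5827, 0.0035, 0.0637]
tool_rot: [[0.021, 1.0, -0.004], [1.0, -0.021, -0.0], [-0.0, -0.004, -1.0]]
ft_force: [-11.1, -0.8, 11.2]
grip_width: 0.0128
```

Run:
```python
from h import *
s=observe();print(s["position"],s["tool_rot"].round(4),s["ft_force"],s["wrist_torque"],s["grip_width"])
```

```text
[0.58273229 0.00350343 0.06369777] [[ 2.050e-02  9.998e-01 -3.600e-03]
 [ 9.998e-01 -2.050e-02 -1.000e-04]
 [-2.000e-04 -3.600e-03 -1.000e+00]] [-11.05071698  -0.80487524  11.17796415] [-0.12637581  1.46312688  0.0152831 ] 0.01283402206785737
```

Call:
{"name": "jog_arm", "arguments": {
  "dr": [
    [0,0,0],
    [0,0,0],
    [0,0,0],
    [0,0,0],
    [0,0,0],
    [0,0,0],
    [0,0,0],
    [0,0,0],
    [0,0,0],
    [0,0,0]
  ],
  "slide": [
    [0,-0.0006,0],
    [0.001,0,0],
    [0.001,0,0],
    [0.001,0,0],
    [0.001,0,0],
    [0.001,0,0],
    [0.001,0,0],
    [0.001,0,0],
    [0,0,0],
    [0,0,0]
  ],
  "gripper": [-1,-1,-1,-1,-1,-1,-1,-1,-1,-1]
}}

```text
time_s: 19.8
position: [0.5828, 0.0096, 0.0637]
tool_rot: [[0.021, 1.0, -0.003], [1.0, -0.021, -0.001], [-0.001, -0.003, -1.0]]
ft_force: [-9.2, -5.3, 8.8]
grip_width: 0.0127
```

Call:
{"name": "jog_arm", "arguments": {
  "dr": [
    [0,0,0],
    [0,0,0],
    [0,0,0],
    [0,0,0],
    [0,0,0],
    [0,0,0],
    [0,0,0],
    [0,0,0],
    [0,0,0],
    [0,0,0]
  ],
  "slide": [
    [0.0005,0,0],
    [0.0005,0,0],
    [0.0005,0,0],
    [0.0005,0,0],
    [0.0005,0,0],
    [0.0005,0,0],
    [0,0,0],
    [0,0,0],
    [0,0,0],
    [0,0,0]
  ],
  "gripper": [-1,-1,-1,-1,-1,-1,-1,-1,-1,-1]
}}

```text
time_s: 20.8
position: [0.5828, 0.0125, 0.0637]
tool_rot: [[0.021, 1.0, -0.003], [1.0, -0.021, -0.002], [-0.002, -0.003, -1.0]]
ft_force: [-10.4, -5.9, 9.2]
grip_width: 0.0131
```

Call:
{"name": "jog_arm", "arguments": {
  "dr": [
    [0,0,0],
    [0,0,0],
    [0,0,0],
    [0,0,0],
    [0,0,0],
    [0,0,0],
    [0,0,0],
    [0,0,0],
    [0,0,0],
    [0,0,0]
  ],
  "slide": [
    [0.0005,0,0],
    [0.0005,0,0],
    [0.0005,0,0],
    [0.0005,0,0],
    [0.0005,0,0],
    [0,0,0],
    [0,0,0],
    [0,0,0],
    [0,0,0],
    [0,0,0]
  ],
  "gripper": [-1,-1,-1,-1,-1,-1,-1,-1,-1,-1]
}}

```text
time_s: 21.8
position: [0.5828, 0.0145, 0.0637]
tool_rot: [[0.021, 1.0, -0.003], [1.0, -0.021, -0.002], [-0.003, -0.003, -1.0]]
ft_force: [-9.9, -7.7, 10.4]
grip_width: 0.0128
```

Call:
{"name": "jog_arm", "arguments": {
  "dr": [
    [0,0,0],
    [0,0,0],
    [0,0,0],
    [0,0,0],
    [0,0,0],
    [0,0,0],
    [0,0,0],
    [0,0,0],
    [0,0,0],
    [0,0,0]
  ],
  "slide": [
    [0.0005,0,0],
    [0.0005,0,0],
    [0,0,0],
    [0,0,0],
    [0,0,0],
    [0,0,0],
    [0,0,0],
    [0,0,0],
    [0,0,0],
    [0,0,0]
  ],
  "gripper": [-1,-1,-1,-1,-1,-1,-1,-1,-1,-1]
}}

```text
time_s: 22.8
position: [0.5828, 0.0154, 0.0638]
tool_rot: [[0.021, 1.0, -0.003], [1.0, -0.021, -0.003], [-0.003, -0.003, -1.0]]
ft_force: [-11.2, -9.6, 10.6]
grip_width: 0.0131
```

Call:
{"name": "jog_arm", "arguments": {
  "dr": [
    [0,0,0],
    [0,0,0],
    [0,0,0],
    [0,0,0],
    [0,0,0],
    [0,0,0],
    [0,0,0],
    [0,0,0],
    [0,0,0],
    [0,0,0]
  ],
  "slide": [
    [0.0005,0,0],
    [0.0005,0,0],
    [0,0,0],
    [0,0,0],
    [0,0,0],
    [0,0,0],
    [0,0,0],
    [0,0,0],
    [0,0,0],
    [0,0,0]
  ],
  "gripper": [-1,-1,-1,-1,-1,-1,-1,-1,-1,-1]
}}

```text
time_s: 23.8
position: [0.5829, 0.0162, 0.0638]
tool_rot: [[0.021, 1.0, -0.003], [1.0, -0.021, -0.003], [-0.003, -0.003, -1.0]]
ft_force: [-10.3, -9.4, 9.9]
grip_width: 0.0129
```

Call:
{"name": "jog_arm", "arguments": {
  "dr": [
    [0,0,0],
    [0,0,0],
    [0,0,0],
    [0,0,0],
    [0,0,0],
    [0,0,0],
    [0,0,0],
    [0,0,0],
    [0,0,0],
    [0,0,0]
  ],
  "slide": [
    [0.0005,0,0],
    [0.0005,0,0],
    [0,0,0],
    [0,0,0],
    [0,0,0],
    [0,0,0],
    [0,0,0],
    [0,0,0],
    [0,0,0],
    [0,0,0]
  ],
  "gripper": [-1,-1,-1,-1,-1,-1,-1,-1,-1,-1]
}}

```text
time_s: 24.8
position: [0.5829, 0.0166, 0.0638]
tool_rot: [[0.021, 1.0, -0.003], [1.0, -0.021, -0.004], [-0.004, -0.003, -1.0]]
ft_force: [-10.9, -13.1, 10.5]
grip_width: 0.0133
```

Run:
```python
from h import *
s=observe();print(s["position"],s["tool_rot"].round(4),s["ft_force"],s["wrist_torque"],s["grip_width"])
```

```text
[0.58286069 0.01655113 0.06383611] [[ 0.0213  0.9998 -0.0029]
 [ 0.9998 -0.0213 -0.0041]
 [-0.0042 -0.0028 -1.    ]] [-10.89365685 -13.11741761  10.47241748] [-2.24297594  1.48853747 -0.25651567] 0.013323321122313466
```

Call:
{"name": "jog_arm", "arguments": {
  "dr": [
    [0,0,0],
    [0,0,0],
    [0,0,0],
    [0,0,0],
    [0,0,0],
    [0,0,0],
    [0,0,0],
    [0,0,0],
    [0,0,0],
    [0,0,0]
  ],
  "slide": [
    [0.0005,0.0005,0],
    [0.0003,0,0],
    [0,0,0],
    [0,0,0],
    [0,0,0],
    [0,0,0],
    [0,0,0],
    [0,0,0],
    [0,0,0],
    [0,0,0]
  ],
  "gripper": [-1,-1,-1,-1,-1,-1,-1,-1,-1,-1]
}}

```text
time_s: 25.8
position: [0.5829, 0.0166, 0.0639]
tool_rot: [[0.021, 1.0, -0.004], [1.0, -0.021, -0.005], [-0.005, -0.004, -1.0]]
ft_force: [-15.0, -17.7, 13.0]
grip_width: 0.0131
```

```bash
python3 - <<'E'
from h import *
d=crop("scene","s6",(220,140,380,270),5)
d=crop("top","t6",(240,130,340,230),5)
s=observe();print(s["position"],s["tool_rot"].round(4),s["ft_force"],s["wrist_torque"],s["grip_width"])
E
python3 -c "
import cv2,numpy as np
a=cv2.imread('pics/s6.png');b=cv2.imread('pics/t6.png');cv2.imwrite('pics/st6.png',np.hstack([cv2.resize(a,(480,390)),cv2.resize(b,(320,320),interpolation=3)[:390] if 0 else cv2.copyMakeBorder(cv2.resize(b,(320,320)),0,70,0,0,0)]))"
```

```text
[0.58290761 0.01663018 0.0639061 ] [[ 0.0213  0.9998 -0.0041]
 [ 0.9998 -0.0213 -0.0053]
 [-0.0054 -0.004  -1.    ]] [-14.41355091 -17.39249075  11.97257242] [-2.93305917  1.92164307 -0.21867434] 0.01278763039910546
```

View pics/st6.png

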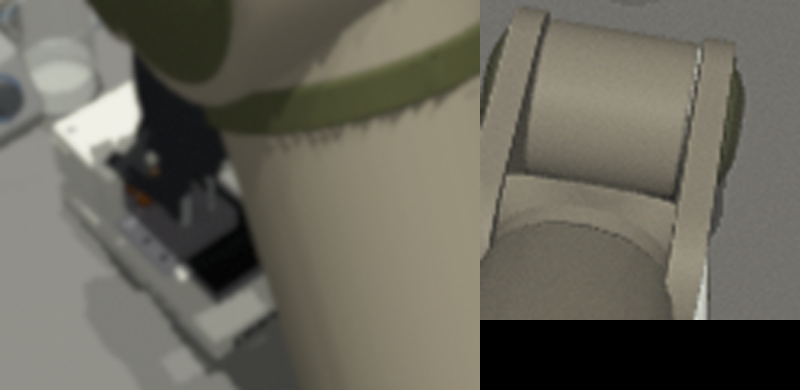

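Run:
```python
from h import *
d=crop("scene","s7",(235,180,315,255),9)
d=viewer.get_image("top");cv2.imwrite("pics/t7.png",d["pixels"])
s=observe();print(s["time_s"],s["position"],s["ft_force"],s["wrist_torque"])
rd=fr((.5885,.0047),-1.2)
d=viewer.get_image("scene")
for p in [(-.026,.043,.028),(-.026,.043,.048),(-.026,-.019,.028),(-.026,-.019,.048)]: print(p,(proj(d,rd(p))[0]-[235,180]+.5)*9)
```

```text
26.0 [0.58290491 0.01666886 0.06391627] [-14.26660931 -18.01677437  11.77467796] [-2.96618643  1.95943032 -0.21751227]
(-0.026, 0.043, 0.028) [388.26617078 449.49909564]
(-0.026, 0.043, 0.048) [387.76461027 401.14921531]
(-0.026, -0.019, 0.028) [578.82959406 325.59814526]
(-0.026, -0.019, 0.048) [581.59546217 276.43732473]
```

View pics/s7.png

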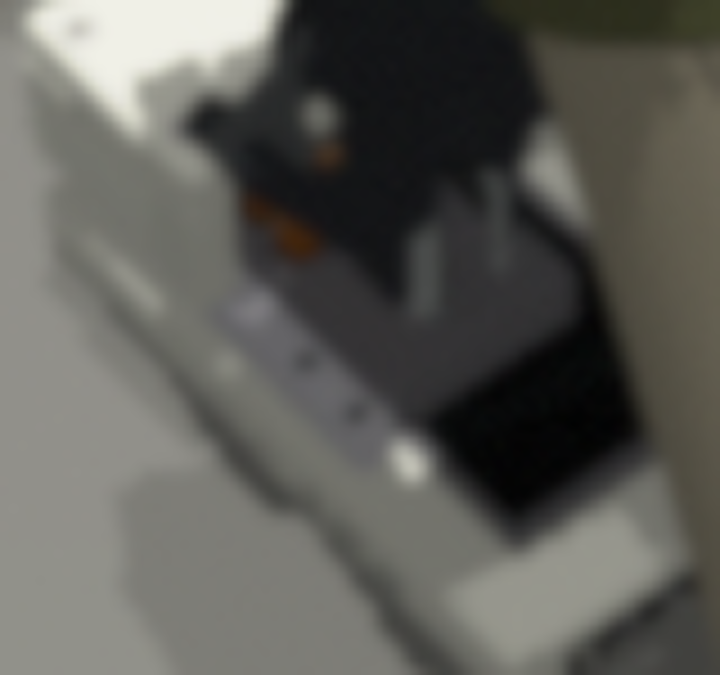

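View pics/t7.png

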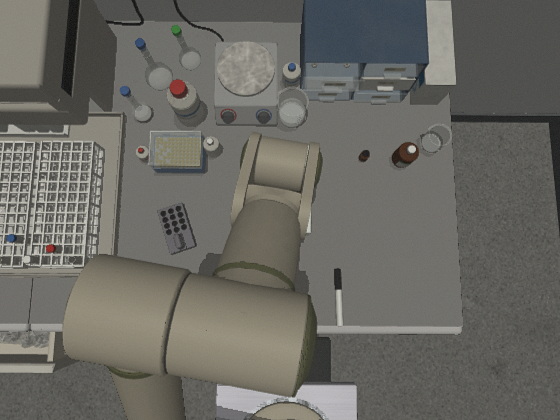

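Run:
```python
from h import *
rd=fr((.5885,.0047),-1.2)
d=viewer.get_image("scene")
def disp(p): return ((proj(d,rd(p))[0]-[235,180]+.5)*9).round(0)
for p in [(-.03,.043,.042),(-.03,.055,.042),(.026,.043,.042),(-.026,.043,.048),(.02,.043,.048),(-.026,-.019,.048),(.026,.062,.094),(-.0975,.062,.028),(-.03,.043,.028)]: print(p,disp(p))
def world(x,y,z):
    X=ray(d,np.array([x,y])/9+[235,180]-.5,z)[0]; v=X[:2]-[.5885,.0047]; a=np.radians(1.2); return (np.array([v[0]*np.cos(a)-v[1]*np.sin(a), v[0]*np.sin(a)+v[1]*np.cos(a)])*1000).round(1)
for q in [(425,408),(580,305),(300,300),(265,275)]: print(q,"tray top pt in reader mm",world(*q,.048))
f=[viewer.get_image("scene")["pixels"].astype(float) for _ in range(6)]
im=np.mean(f,0)[195:250,250:310]; im=np.clip(255*(im/200)**.45,0,255).astype(np.uint8)
cv2.imwrite("pics/s8.png",cv2.resize(im,None,fx=10,fy=10,interpolation=cv2.INTER_CUBIC))
```

```text
(-0.03, 0.043, 0.042) [398. 426.]
(-0.03, 0.055, 0.042) [360. 451.]
(0.026, 0.043, 0.042) [259. 286.]
(-0.026, 0.043, 0.048) [388. 401.]
(0.02, 0.043, 0.048) [273. 286.]
(-0.026, -0.019, 0.048) [582. 276.]
(0.026, 0.062, 0.094) [188. 190.]
(-0.0975, 0.062, 0.028) [514. 681.]
(-0.03, 0.043, 0.028) [398. 460.]
(425, 408) tray top pt in reader mm [-33.3  37.3]
(580, 305) tray top pt in reader mm [-32.7 -12.8]
(300, 300) tray top pt in reader mm [12.2 40.4]
(265, 275) tray top pt in reader mm [24.  42.4]
```

View pics/s8.png

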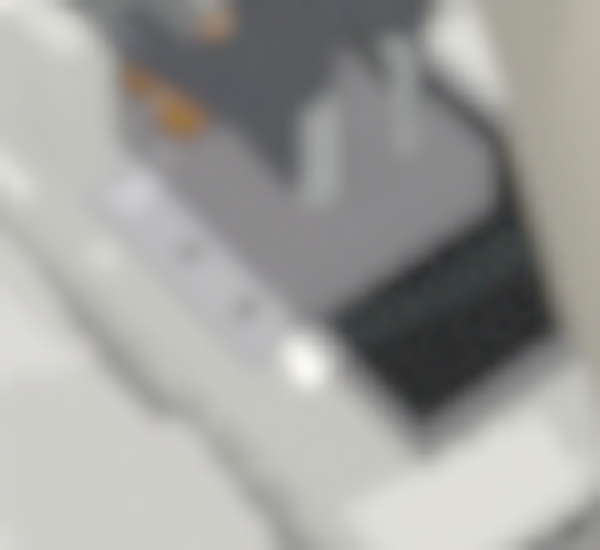

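Run:
```python
from h import *
d=viewer.get_image("scene"); 
def world(px,z):
    X=ray(d,np.array(px),z)[0]; v=X[:2]-[.5885,.0047]; a=np.radians(1.2); return X[:2].round(4),(np.array([v[0]*np.cos(a)-v[1]*np.sin(a), v[0]*np.sin(a)+v[1]*np.cos(a)])*1000).round(1)
print("s5 tail TL",world(np.array([350,472])/5+[220,140]-.5,.0515))
print("s5 tail TR",world(np.array([462,398])/5+[220,140]-.5,.0515))
print("s8 tail TL",world(np.array([305,322])/10+[250,195]-.5,.048))
print("s8 window FL",world(np.array([425,418])/10+[250,195]-.5,.028))
a=cv2.imread("pics/top0.png"); import numpy as np
t=viewer.get_image("top")
X=ray(t,np.array([160,476])/5.5+[240,135]-.5,.028)[0]; v=X[:2]-[.5885,.0047]; print("top window frame FL",(v*1000).round(1))
X=ray(t,np.array([168,462])/5.5+[240,135]-.5,.028)[0]; v=X[:2]-[.5885,.0047]; print("top window FL",(v*1000).round(1))
im0=cv2.imread("pics/scene0.png")
cv2.imwrite("pics/s9.png",cv2.resize(im0[195:250,250:310],None,fx=10,fy=10,interpolation=cv2.INTER_CUBIC))
a=cv2.imread("pics/s5.png"); cv2.imwrite("pics/s5b.png",np.clip(255*(cv2.resize(a[275:550,150:450],None,fx=2,fy=2)/200.)**.45,0,255).astype(np.uint8))
```

```text
s5 tail TL (array([0.5248, 0.0472]), array([-64.6,  41.1]))
s5 tail TR (array([ 0.5232, -0.0167]), array([-64.8, -22.7]))
s8 tail TL (array([0.5545, 0.0488]), array([-34.9,  43.4]))
s8 window FL (array([0.5287, 0.036 ]), array([-60.4,  30. ]))
top window frame FL [-71.2  38.6]
top window FL [-65.2  35.3]
```

View pics/s9.png

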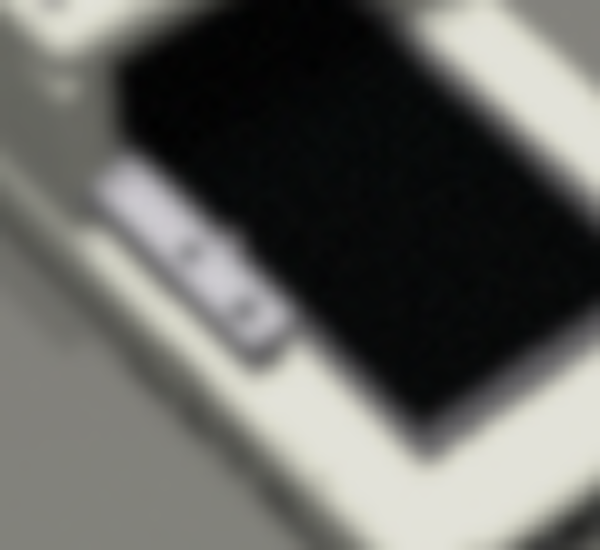

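View pics/s5b.png

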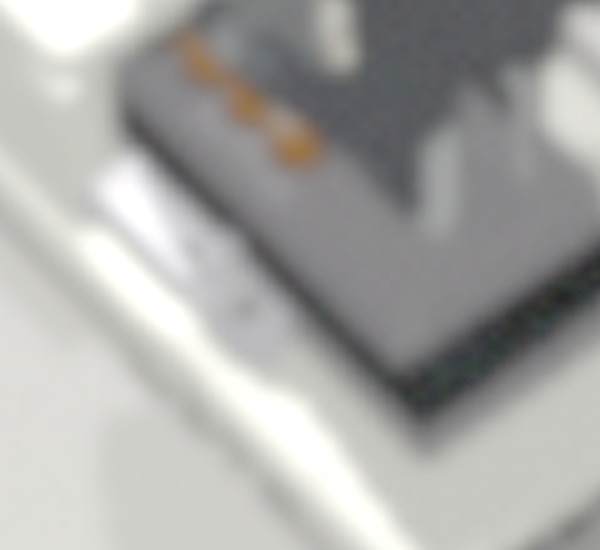

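Run:
```python
from h import *
d=viewer.get_image("scene"); print("scene cam",-d["R"].T@d["t"], observe()["time_s"])
rd=fr((.5885,.0047),-1.2)
P=lambda X:(proj(d,X)[0]-[250,195]+.5)*10
t5=fr((.5574,.0041),-1.2)   # TCP at s5
print("s5 exp tail TL top/bot",P(t5((-.02,.031,.0515))),P(t5((-.02,.031,.0315))))
t8=fr((.5829,.0166),-1.2)
print("s8 exp tail TL top/bot",P(t8((-.02,.031,.048))),P(t8((-.02,.031,.028))))
print("s8 exp tail TR",P(t8((-.02,-.031,.048))))
print("stop end top in/out",P(rd((-.03,.043,.042))),P(rd((-.03,.055,.042))), "hood front at stop",P(rd((.026,.043,.042))))
print("win FL",P(rd((-.0652,.0353,.028))),"frame",P(rd((-.0712,.0386,.028))))
print("front L corner",P(rd((-.0975,.062,.028))))
```

```text
scene cam [0.1508391  0.38581967 0.76176178] 26.55
s5 exp tail TL top/bot [400.73480684 327.52376145] [399.20851701 381.26199707]
s8 exp tail TL top/bot [281.20177204 294.78329059] [281.75288962 348.51202867]
s8 exp tail TR [496.52207193 156.26415948]
stop end top in/out [292.37057041 323.43262665] [249.49529812 351.20778354] hood front at stop [137.76551672 168.20196252]
win FL [420.52006869 444.4253356 ] frame [426.50716736 469.9284196 ]
front L corner [421.27529882 606.9686825 ]
```

Run:
```python
from h import *
d=viewer.get_image("scene")
P=lambda X:((proj(d,X)[0]-[250,195]+.5)*10).round(0)
for nm,c in [("s5",(.5574,.0041,.0672)),("s8",(.5829,.0166,.0639))]:
    t=fr(c[:2],-1.2)
    for y in (.0065,.02,-.0065,-.02): print(nm,y,"tip -x edge",P(t((-.011,y,c[2]-.011))),"+x",P(t((.011,y,c[2]-.011))))
    print("handle tail top",[P(t((-.017,y,c[2]+.008+.011))) for y in (.007,-.007)],"bottom",[P(t((-.017,y,c[2]+.008-.023))) for y in (.007,-.007)])
im=np.mean([viewer.get_image("scene")["pixels"].astype(float) for _ in range(4)],0)[175:235,255:315]
im=np.clip(255*(im/130)**.5,0,255).astype(np.uint8)
cv2.imwrite("pics/s10.png",cv2.resize(im,None,fx=10,fy=10,interpolation=cv2.INTER_LANCZOS4))
```

```text
s5 0.0065 tip -x edge [461. 232.] +x [397. 171.]
s5 0.02 tip -x edge [414. 263.] +x [350. 201.]
s5 -0.0065 tip -x edge [506. 203.] +x [442. 143.]
s5 -0.02 tip -x edge [552. 173.] +x [488. 113.]
handle tail top [array([481., 165.]), array([531., 133.])] bottom [array([476., 262.]), array([525., 230.])]
s8 0.0065 tip -x edge [342. 201.] +x [280. 140.]
s8 0.02 tip -x edge [295. 231.] +x [233. 170.]
s8 -0.0065 tip -x edge [387. 172.] +x [325. 112.]
s8 -0.02 tip -x edge [434. 142.] +x [372.  83.]
handle tail top [array([359., 133.]), array([409., 101.])] bottom [array([357., 229.]), array([406., 198.])]
```

View pics/s10.png

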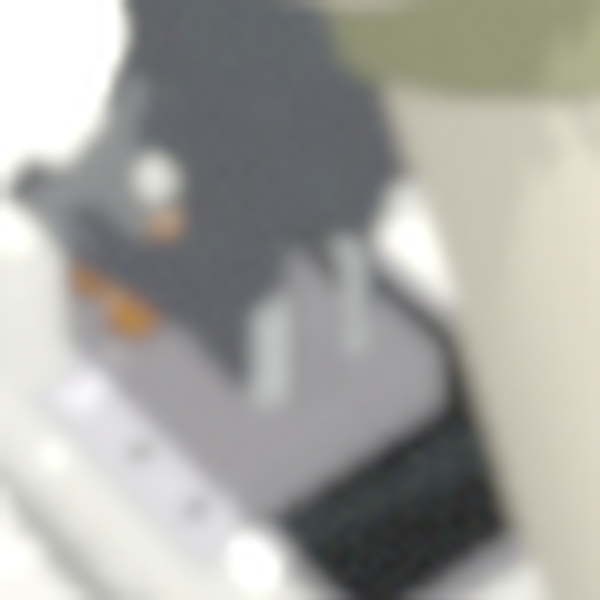

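Run:
```python
from h import *
t=viewer.get_image("top"); d=viewer.get_image("scene")
a=np.radians(10.2); c=np.array([.4867,-.2478])
def trf(X): v=X[:2]-c; return np.array([v[0]*np.cos(a)-v[1]*np.sin(a), v[0]*np.sin(a)+v[1]*np.cos(a)])
caps=[(207,147),(260,154),(314,165),(199,191),(252,201),(308,210),(191,237),(246,247),(302,257),(184,284),(240,292),(296,302)]
L=[trf(ray(t,np.array(q)/7+[360,195]-.5,.040)[0]) for q in caps]
for q,l in zip(caps,L): print(q,(l*1000).round(1))
# tray: far/near edges
for q,z in [((157,115),.02),((107,435),0),((340,148),.02),((298,462),0)]: print("corner",(trf(ray(t,np.array(q)/7+[360,195]-.5,z)[0])*1000).round(1))
t8=fr((.5829,.0166),-1.2)
P=lambda X:((proj(d,X)[0]-[255,175]+.5)*10).round(0)
print("predicted s10 positions now: cap, base")
for q,l in zip(caps,L): print(q,P(t8((l[0]+.035,l[1],.068))),P(t8((l[0]+.035,l[1],.050))))
```

```text
(207, 147) [41.3 18.9]
(260, 154) [42.2  1.3]
(314, 165) [ 41.8 -16.8]
(199, 191) [26.2 19.4]
(252, 201) [26.2  1.7]
(308, 210) [ 26.6 -16.9]
(191, 237) [10.6 19.8]
(246, 247) [10.7  1.5]
(302, 257) [ 10.8 -17.1]
(184, 284) [-5.2 19.9]
(240, 292) [-4.4  1.3]
(296, 302) [ -4.3 -17.2]
corner [52.7 32.6]
corner [-55.4  29.2]
corner [ 52.9 -29.9]
corner [-52.5 -35.9]
predicted s10 positions now: cap, base
(207, 147) [  9. 152.] [ 12. 204.]
(260, 154) [ 68. 113.] [ 71. 165.]
(314, 165) [131.  78.] [133. 130.]
(199, 191) [ 47. 192.] [ 50. 243.]
(252, 201) [109. 155.] [111. 207.]
(308, 210) [172. 116.] [174. 168.]
(191, 237) [ 87. 234.] [ 90. 285.]
(246, 247) [152. 195.] [153. 246.]
(302, 257) [216. 156.] [217. 207.]
(184, 284) [130. 276.] [132. 327.]
(240, 292) [193. 234.] [195. 285.]
(296, 302) [258. 194.] [258. 246.]
```

The pads and the vials both project to within about 1 px of where a fully seated tray would put them. The tail edge I had doubted is the lower edge of the tail wall. One still call will show whether the pressing is steady.

Call:
{"name": "jog_arm", "arguments": {
  "dr": [
    [0,0,0],
    [0,0,0],
    [0,0,0],
    [0,0,0],
    [0,0,0],
    [0,0,0],
    [0,0,0],
    [0,0,0],
    [0,0,0],
    [0,0,0]
  ],
  "slide": [
    [0,0,0],
    [0,0,0],
    [0,0,0],
    [0,0,0],
    [0,0,0],
    [0,0,0],
    [0,0,0],
    [0,0,0],
    [0,0,0],
    [0,0,0]
  ],
  "gripper": [-1,-1,-1,-1,-1,-1,-1,-1,-1,-1]
}}

```text
time_s: 27.9
position: [0.5829, 0.0167, 0.0639]
tool_rot: [[0.021, 1.0, -0.004], [1.0, -0.021, -0.005], [-0.005, -0.004, -1.0]]
ft_force: [-14.0, -18.1, 12.0]
grip_width: 0.0128
```

Run:
```python
from h import *
print(env.close_job()); s=observe(); print(s["time_s"],s["position"],s["ft_force"])
```

```text
the job is handed in; nothing more can be done
None
the job is handed in; nothing more can be done
```

I gripped the full vial tray by its handle, slid it in under the hood just above the bed, and pressed it against the rear stop and then the side stop. I handed the job in at 27.9 s with the tray still gripped and pressed; no verdict is reported.

**Last checks:**
- **Stops:** the tool stopped advancing at x = 0.5829 m and y = 0.0167 m, where the measured reader pose puts the rear and side stop faces, to within 0.5 mm. On the way to each stop I felt a rise in force like the sprung button's, then rigid contact. I could not see the buttons or read their travel.
- **Forces:** the wrist read a steady 14 N against the push towards the rear stop and 18 N towards the side stop. These include the springs and bed friction, so the stops themselves take a little less. The bed carried about 14 N.
- **Alignment and grip:** the tool stood within 0.007 rad of vertical and along the reader's measured direction. The fingers held the handle at 13 mm opening, set to 70 N.
- **Bystanders:** the empty tray, the other bottles and the brown vial looked unmoved in the last top view. I checked this by eye only and did not pick out which white bottle is the sample bottle.

**Disagreement:** the tray's rear edge in the scene camera at first looked about 7 mm too far forward. The vials and finger pads fitted a seated tray to about 1 px (one spot was 2–3 px off). I concluded the edge I had measured was the lower edge of the tail wall, not the top. The two cameras also differed by about 1 to 1.5 px throughout.

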